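# Swap the sugar bowl and the pepper mill

### The arm

A 6-joint arm with a two-finger parallel gripper is mounted at the origin on the work surface. World frame = base frame: x ahead of the robot, y to its left, z up, the work surface at z = 0. Lengths are in m, angles in rad, forces in N, time in s.
With the tool pointing down it reaches from about 0.275 to 0.725 m from the base axis. Payload 5.6 kg.
Tool frame: the origin (TCP) lies midway between the tips of the shut fingers; the grasp point (between the pads) lies 19 mm behind it (r.grasp_offset is the distance from the TCP to the grasp point, in m); z points along the fingers, y is the line along which they close (so a half turn about z gives the same grasp; the last joint's range is limited). The gripper opens to 85 mm and grips with 20 to 120 N. Pads are 22 mm wide; open, the fingers measure 114 mm over their backs; the gripper's body (76 mm by 85 mm) begins 54 mm behind the grasp point. The pads swing forward as they close: fully open they stand 13 mm farther back than shut.
Start: joints at [-0.879, 0.255, 0.108, 0, -1.424, -0.285], TCP at [0.218, -0.505, 0.231] pointing down, gripper open.
Joint ranges: [-2.95, 2.95], [-1.21, 1.97], [-1.09, 1.5], [-2.87, 1.71], [-2.94, -0.07], [-3.05, 3.05]. Speed limits (rad/s): [2.57, 2.57, 3.14, 3.14, 3.14, 3.14].

### API

Orientations are given as a 3x3 rotation matrix whose columns are the frame's x, y, z axes.
In Python, from rig import r gives the robot as it stands. Calls block until the motion is done:
- r.movep(position, orientation): joint-space move of the TCP to a pose.
- r.move_straight(position, frame=None, rate=0.15, force_limit=None): straight line of the TCP; frame=None keeps the orientation; rate is the mean speed in m/s. With force_limit (N) it stops when the force on the tool has changed by that much, and returns True; else False.
- r.goto_joints(angles): joint-space move.
- r.gripper_to(opening, newtons=None): finger opening in m; newtons is the grip in N (None keeps the last); returns when the fingers have stopped.
- r.wait(seconds).
- r.ik(position, orientation): joint angles nearest the present ones, or None.
- r.get_image(name): name is "scene" or "top" or "wrist"; returns the picture (420x560x3 uint8, blue, green, red); there is no depth.
- r.calibration(name): a dict with "mtx" (3x3 intrinsics, pixels), "world_from_camera" (4x4, takes a point from camera to world coordinates). Camera axes: x right, y down, z forward; pixel columns grow to the right and rows downward; lengths in m; the calibration is good to about 2 mm. A picture is of the moment at which its call begins: read the wrist's pose just before it. calibration takes no time and is no camera call; for the wrist camera it gives the pose at the moment of the call.
A pose or a line that the arm cannot do raises r.MotionError and nothing moves.
- r.sign_off(): hands the job in; it is judged then, once.
Readings, each from a call of its own:
- r.read_time(): time.
- r.read_qpos(): joint angles.
- r.read_joint_vel(): joint speeds.
- r.read_joint_efforts(): joint torques, N m.
- r.read_position(): TCP position.
- r.read_ee_rot(): TCP orientation.
- r.read_wrist_force(): force on the tool from outside, world axes, zero at the start.
- r.read_wrist_torque(): the same for the moment, N m.
- r.read_opening(): finger opening in m.
- r.read_grasp_force(): force on a finger pad.
Only numpy, scipy, OpenCV 4.12 (cv2) and the standard library are available. Lean on these libraries where they do the work, as an engineer would, in place of code of your own. Each camera call takes 0.05 s, during which the arm holds its last target. There are 200 camera calls.

### The job

The sugar bowl and the pepper mill are on each other's saucers: swap them, so that each stands upright in the middle of the saucer where the other stood at the start, using the free counter in between if you like. Leave the two saucers where they are, keep the lid on the sugar bowl all the time, carry both things upright and set them down gently: never let them drop. Do not disturb the spatula, the jam jar or the mug.

Things in the scene. Friction and masses are not known exactly. Their poses are not given: they have to be found in the camera images.
- sugar_bowl: Round clear-glass sugar bowl, loose, about 220 to 400 g, empty. 60 mm high without its lid; straight side 66 mm in diameter from 14 mm up to the rim, narrowing below that to a foot 54 mm across. Grip it by the straight side from above (the lid is narrower than the bowl). Origin: centre of its underside, z up. Starts on saucer_a.
- sugar_lid: Bamboo lid lying loose on the sugar bowl, 40 g: disc 63 mm across and 6 mm thick with a round knob 20 mm across whose top is 22 mm above the underside of the disc; a plug 53 mm across and 7 mm deep hangs into the 58 mm mouth of the bowl. Nothing fastens it. Origin: centre of the underside of the disc, 60 mm above the bowl's origin when it is on; z up.
- pepper_mill: Steel pepper mill, loose, about 220 to 400 g, 130 mm tall: foot 52 mm across up to 40 mm, tapering to a round waist 38 mm across between 58 and 102 mm, above it a head 48 mm across and a small stud on top. Can be gripped round the waist from above. Origin: centre of its underside, z up. Starts on saucer_b.
- saucer_a: A round white ceramic saucer, loose, 200 g: 144 mm across at its rim, rim 16 mm high; in the middle a flat floor about 84 mm across, 5 mm above the counter, from which the side slopes up to the rim. Origin: centre of the underside, z up. At the start the sugar bowl stands in its middle.
- saucer_b: A round white ceramic saucer, loose, 200 g: 144 mm across at its rim, rim 16 mm high; in the middle a flat floor about 84 mm across, 5 mm above the counter, from which the side slopes up to the rim. Origin: centre of the underside, z up. At the start the pepper mill stands in its middle.
- spatula: Bystander: yellow silicone spatula with a wooden handle, 270 mm long, lying loose on the far part of the counter. Its x axis runs from handle to blade.
- jam_jar: Bystander: amber glass jam jar with a steel lid, 68 mm across, 95 mm high, loose, standing on the right (-y). Origin: centre of its underside.
- mug: Bystander: white ceramic mug, 80 mm across, 90 mm high, loose, standing far right. Origin: centre of its underside; handle towards its own +y.
- loaf_box: Fixed bystander: closed bamboo loaf box 360 mm long, 220 mm deep, 170 mm high, standing on the left (+y) with its front flap towards the work. Origin: centre of its underside; its front faces its own -x and its length runs along its own y.
Things that resemble listed ones, but are neither listed nor needed, are in the scene too. Of the things that look like the sugar_lid, the larger one is meant. Leave any red look-alike of the saucer_b alone.

How it is judged:
By the outcome, as a careful person would: the job done as asked, in the order asked, and still so for the second after the job is handed in, with the robot touching nothing.
It also fails if it takes over 72 s, if anything falls off the work surface, if the arm or the gripper's body presses on something with over 40 N, if the wrist force passes 120 N, or if a joint passes its speed limit or range.

## Working session

There is one attempt and no reset: what is moved stays moved. The work goes in short steps, each a Python script; the robot and the scene stay as the last script left them, time stands still between calls to the robot, and variables do not carry over. Pictures are saved under pics/ and viewed, at most 10 in all, crops included, and the job is handed in when it is done.

```bash
mkdir -p pics; ls; python3 - <<'E'
from rig import r
import cv2,numpy as np
for n in("scene","top"):
    im=r.get_image(n);cv2.imwrite(f"pics/{n}0.png",im)
    c=r.calibration(n);print(n,np.round(c["mtx"],1).tolist(),np.round(c["world_from_camera"],3).tolist())
print(r.read_time(),r.grasp_offset,r.read_ee_rot().round(3).tolist())
E
```

```text
pics
scene [[416.8, 0.0, 283.5], [0.0, 416.8, 207.0], [0.0, 0.0, 1.0]] [[-0.361, 0.701, -0.616, 1.302], [0.933, 0.282, -0.225, 0.349], [0.016, -0.655, -0.755, 1.008], [0.0, 0.0, 0.0, 1.0]]
top [[499.5, 0.0, 290.2], [0.0, 499.5, 203.4], [0.0, 0.0, 1.0]] [[0.037, -0.971, 0.235, 0.196], [-0.999, -0.036, 0.008, 0.061], [0.001, -0.235, -0.972, 1.592], [0.0, 0.0, 0.0, 1.0]]
0.1 0.0187 [[-0.918, -0.396, -0.001], [-0.396, 0.918, 0.001], [0.0, 0.002, -1.0]]
```

View pics/scene0.png

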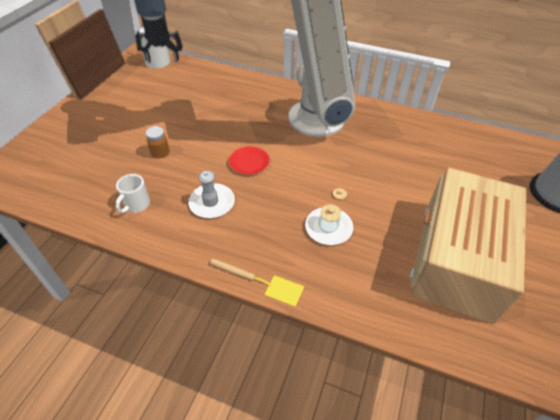

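View pics/top0.png

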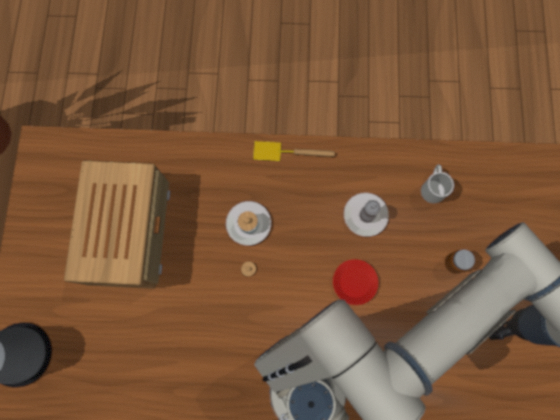

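Scene view: bowl with its lid on saucer_a at (330,225), mill on saucer_b at (211,200). Also in view are the red saucer look-alike (248,160), spatula, mug (133,193) and jar (157,141).
Top view: there are two lid-like things, (248,221) on the bowl and a smaller one (248,269) on the counter. The one on the bowl is meant. White saucers are at (249,222) and (366,214), and the red one at (355,281) is to be left alone. I'll confirm in a crop and measure from the two views.

```bash
cat >h.py <<'E'
from rig import r
import cv2,numpy as np
def rays(c,px):
    p=np.array(px,float).reshape(-1,2)
    d=np.c_[p,np.ones(len(p))]@np.linalg.inv(c["mtx"]).T@c["world_from_camera"][:3,:3].T
    return c["world_from_camera"][:3,3],d/np.linalg.norm(d,axis=1)[:,None]
def plane(c,px,z):
    o,d=rays(c,px);return o+d*((z-o[2])/d[:,2])[:,None]
def tri(obs):            # [(calib,pixel)...] -> point, residual
    A=np.zeros((3,3));b=np.zeros(3);L=[]
    for c,p in obs:
        o,d=rays(c,p);P=np.eye(3)-np.outer(d[0],d[0]);A+=P;b+=P@o;L.append((P,o))
    x=np.linalg.solve(A,b);return x,[float(np.linalg.norm(P@(x-o))) for P,o in L]
def circ(P):             # least-squares circle of xy points
    s=np.linalg.lstsq(np.c_[2*P[:,:2],np.ones(len(P))],(P[:,:2]**2).sum(1),rcond=None)[0]
    return s[:2],float(np.sqrt(s[2]+s[0]**2+s[1]**2))
def blobs(mask,amin=40):
    cs,_=cv2.findContours(mask.astype(np.uint8)*255,cv2.RETR_EXTERNAL,cv2.CHAIN_APPROX_NONE)
    return [c for c in cs if cv2.contourArea(c)>amin]
def white(im,s=70,v=120):
    h=cv2.cvtColor(im,cv2.COLOR_BGR2HSV);return (h[...,1]<s)&(h[...,2]>v)
E
python3 - <<'E'
from h import *
for n in("scene","top"):
    im=cv2.imread(f"pics/{n}0.png");c=r.calibration(n)
    for b in blobs(white(im),300):
        b=cv2.convexHull(b)
        e,R=circ(plane(c,b.reshape(-1,2),.016))
        if .05<R<.1: print(n,e.round(3),round(R,4),b.reshape(-1,2).mean(0))
c=r.calibration("wrist");T=np.eye(4);T[:3,:3]=r.read_ee_rot();T[:3,3]=r.read_position()
print(c["mtx"].round(1).tolist(),(np.linalg.inv(T)@c["world_from_camera"]).round(4).tolist())
im=cv2.imread("pics/top0.png")[170:300,200:410];cv2.imwrite("pics/crop.png",cv2.resize(im,None,fx=3.6,fy=3.6,interpolation=cv2.INTER_CUBIC))
E
```

```text
scene [0.51  0.207] 0.0737 [325.56521739 230.13043478]
scene [ 0.618 -0.423] 0.0806 [131.63157895 193.        ]
scene [ 0.528 -0.19 ] 0.0932 [209.40740741 199.66666667]
scene [-0.143 -0.806] 0.0873 [155.15384615  58.        ]
top [ 0.154 -0.073] 0.0983 [333.44444444 340.07407407]
top [ 0.284 -0.765] 0.0562 [550.6 305. ]
top [0.509 0.207] 0.0728 [248.42857143 223.82142857]
top [ 0.551 -0.172] 0.0729 [363.36 215.92]
[[347.1, 0.0, 282.7], [0.0, 347.1, 204.2], [0.0, 0.0, 1.0]] [[0.0002, -0.9499, -0.3125, 0.0792], [1.0, -0.0002, 0.001, -0.0002], [-0.001, -0.3125, 0.9499, -0.1435], [0.0, 0.0, 0.0, 1.0]]
```

View pics/crop.png

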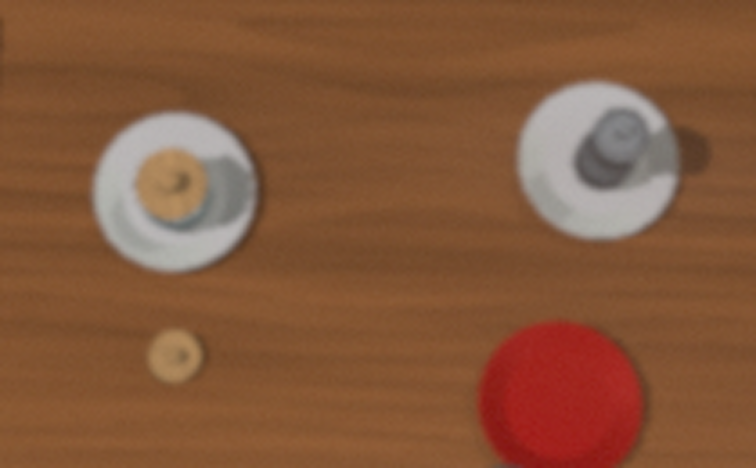

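The crop confirms it: the larger lid is on the bowl (about 70 px across in the crop), while the look-alike at (175,355) is only about 55 px. The red saucer stays untouched. Next I'll take wrist views of each target from two places.

```bash
cat >>h.py <<'E'
RD=np.array([[-1.,0,0],[0,1,0],[0,0,-1]])   # tool down, fingers close along world y
A0=np.array([.509,.207]);B0=np.array([.551,-.172])
E
python3 - <<'E'
from h import *
import pickle
V=[]
for k,(p,dx,dy) in enumerate([(B0,-.02,-.05),(B0,-.02,.05),(A0,-.02,-.05),(A0,-.02,.05)]):
    r.movep([p[0]+dx,p[1]+dy,.24],RD); r.wait(.2)
    c=r.calibration("wrist");im=r.get_image("wrist");V.append((im,c));print(r.read_time(),r.read_qpos().round(2))
pickle.dump(V,open("v.pkl","wb"))
g=np.vstack([np.hstack([v[0] for v in V[:2]]),np.hstack([v[0] for v in V[2:]])])
cv2.imwrite("pics/w.png",cv2.resize(g,(800,600),interpolation=cv2.INTER_AREA))
print(r.read_wrist_force())
E
```

```text
1.9083 [-0.13  0.3   0.2   0.   -1.46 -1.45]
2.6417 [ 0.06  0.24  0.11  0.   -1.44 -1.63]
3.9833 [ 0.61  0.18  0.03  0.   -1.42 -2.19]
4.7167 [ 0.77  0.26  0.13  0.   -1.45 -2.34]
[ 0.729718   -0.29157569 -0.26709412]
```

View pics/w.png

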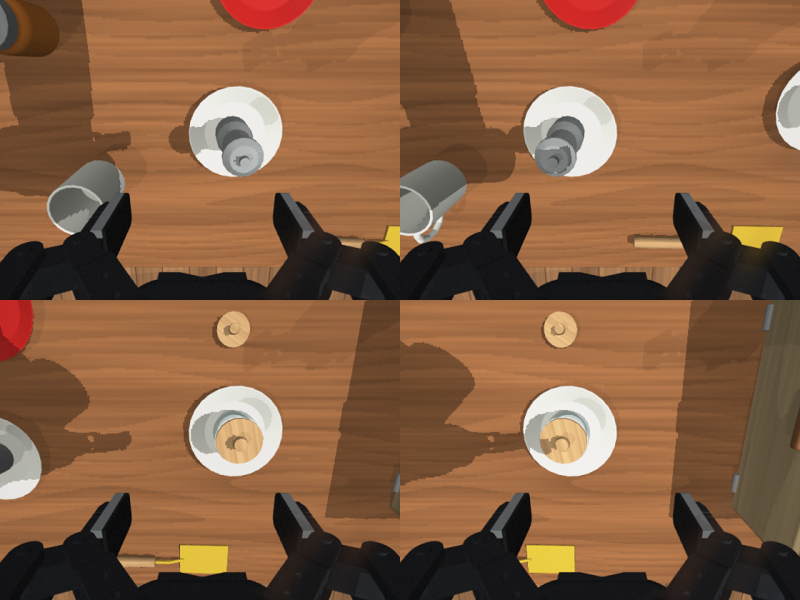

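Wrist views, in mosaic pixels: mill head at (243,157) and (556,156) on saucer_b; lid on the bowl at (239,440) and (563,440) on saucer_a; the small look-alike at (233,329) and the red saucer stay separate. Now the measurements.

```bash
python3 - <<'E'
from h import *
import pickle
from scipy.optimize import minimize_scalar
V=pickle.load(open("v.pkl","rb"))
def fit(c,pts,z):
    P=plane(c,pts,z)
    for _ in range(6):
        e,R=circ(P);d=np.abs(np.hypot(*(P[:,:2]-e).T)-R);P=P[d<max(.0012,1.5*np.median(d))]
    return e,R
def two(obs,z0,z1,name):
    f=lambda z:np.linalg.norm(fit(*obs[0],z)[0]-fit(*obs[1],z)[0])
    z=min(np.arange(z0,z1,.001),key=f)
    (a,Ra),(b,Rb)=fit(*obs[0],z),fit(*obs[1],z);print(name,"z",round(z,4),"xy",a.round(4),b.round(4),"R",round(Ra,4),round(Rb,4))
crops=[]
for nm,p0,vs in(("B",B0,V[:2]),("A",A0,V[2:])):
    S=[];L=[]
    for im,c in vs:
        W=np.linalg.inv(c["world_from_camera"]);q=W[:3,:3]@np.r_[p0,.016]+W[:3,3];q=(c["mtx"]@q/q[2])[:2]
        h=cv2.cvtColor(im,cv2.COLOR_BGR2HSV);m=(h[...,1]<75)&(h[...,2]>60)
        yy,xx=np.indices(m.shape);m&=np.hypot(xx-q[0],yy-q[1])<90
        b=max(blobs(m),key=cv2.contourArea);hull=cv2.convexHull(b)
        S.append((c,b.reshape(-1,2)))
        x,y,w,hh=cv2.boundingRect(hull);crops.append(cv2.resize(im[y-5:y+135,x-5:x+135],(400,400),interpolation=cv2.INTER_CUBIC));print("crop",x-5,y-5)
        if nm=="A":
            ins=cv2.fillConvexPoly(np.zeros(m.shape,np.uint8),hull,1)
            ins=cv2.erode(ins,np.ones((5,5),np.uint8))
            bl=max(blobs((ins>0)&(h[...,1]>75)&(h[...,0]<25)),key=cv2.contourArea)
            L.append((c,cv2.convexHull(bl).reshape(-1,2)));print("lid px",cv2.minEnclosingCircle(bl))
    two(S,-.01,.04,"saucer_"+nm)
    for q in(.016,):print([fit(c,p,q)[0].round(4).tolist() for c,p in S])
    if L: two(L,.04,.09,"lid")
cv2.imwrite("pics/m.png",np.hstack(crops[:2]))
E
```

```text
crop 259 116
crop 168 115
saucer_B z 0.017 xy [ 0.5524 -0.1714] [ 0.5526 -0.1715] R 0.0711 0.0712
[[0.5527, -0.1713], [0.5529, -0.1716]]
crop 259 115
lid px ((334.6164855957031, 196.81846618652344), 33.37835693359375)
crop 167 115
lid px ((228.0, 197.5), 33.42538833618164)
saucer_A z 0.017 xy [0.5105 0.2072] [0.5105 0.2073] R 0.0712 0.0711
[[0.5107, 0.2074], [0.5108, 0.2072]]
lid z 0.07 xy [0.5066 0.2054] [0.5066 0.2053] R 0.0312 0.0312
```

View pics/m.png

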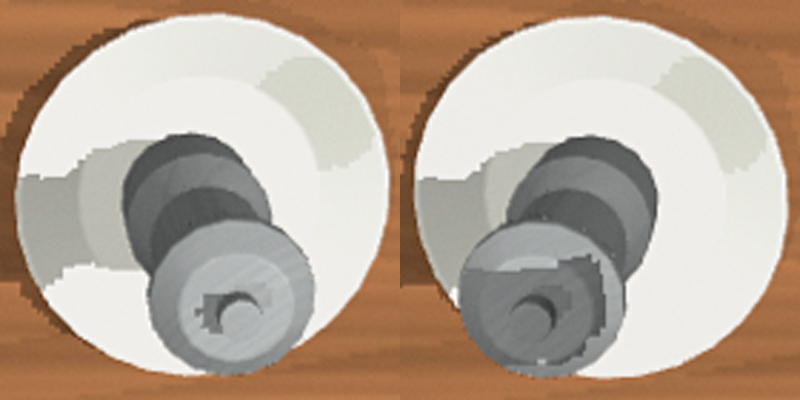

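The crops show the stud at (240,319) in the left crop and (133,319) in the right one. I'll triangulate it.

```bash
python3 - <<'E'
from h import *
import pickle
V=pickle.load(open("v.pkl","rb"))
for nm,a,b in(("stud",(240,319),(133,319)),("head rim",(231,297),(142,299))):
    p=[np.array(a)*.35+[259,116]-.3,np.array(b)*.35+[168,115]-.3]
    print(nm,*tri([(V[0][1],p[0]),(V[1][1],p[1])]))
E
```

```text
stud [ 0.55250859 -0.17570196  0.13268356] [0.0003390948842687515, 0.00033909488426873486]
head rim [ 0.55201113 -0.17585953  0.11785889] [7.23568682678256e-05, 7.235686826776645e-05]
```

Mill at (0.552,-0.176), top at z 0.133, saucer_b at (0.5525,-0.1715). Now I'll move the mill to the free counter.

```bash
cat >>h.py <<'E'
A=np.array([.5106,.2073]);B=np.array([.5526,-.1715]);MID=np.array([.40,.03])
def st(s): print(s,"t",round(r.read_time(),2),"pos",r.read_position().round(4),"open",round(r.read_opening(),4),"grip",round(r.read_grasp_force(),1),"F",r.read_wrist_force().round(2))
def pick(xy,z,N,lift):
    r.movep([*xy,z+.09],RD);r.move_straight([*xy,z],rate=.12);st("at")
    r.gripper_to(0,N);r.wait(.2);st("gripped")
    r.move_straight([*xy,z+.02],rate=.05);st("up");r.move_straight([*xy,lift],rate=.15)
def place(xy,z,lift,F=2.5):
    r.move_straight([*xy,lift],rate=.2);r.wait(.2)
    r.move_straight([*xy,z+.008],rate=.12);r.wait(.2);st("above")
    print("contact",r.move_straight([*xy,z-.004],rate=.015,force_limit=F));r.wait(.1);st("down")
E
python3 - <<'E'
from h import *
pick([.5523,-.1757],.069,60,.15)
place(MID,.064,.15)
E
```

```text
at t 7.25 pos [ 0.553  -0.1757  0.0699] open 0.0853 grip 0.0 F [-0.18  0.26 -0.27]
gripped t 7.93 pos [ 0.5528 -0.176   0.0697] open 0.0428 grip 55.1 F [-0.33 -0.41  5.57]
up t 8.48 pos [ 0.5522 -0.1756  0.0889] open 0.0429 grip 56.3 F [-0.24  0.22 -3.99]
above t 11.68 pos [0.4005 0.0302 0.0727] open 0.0426 grip 56.4 F [ 0.57 -0.12 -3.39]
contact True
down t 12.32 pos [0.4    0.0299 0.0647] open 0.0428 grip 56.1 F [ 1.16 -0.38  4.15]
```

Contact is at the expected height, so there was no slip. Next: release, back off, and re-view the bowl and both saucers.

```bash
python3 - <<'E'
from h import *
import pickle
r.gripper_to(.085);r.wait(.2);st("released")
r.move_straight([*MID,.19],rate=.15)
s=r.get_image("scene")
r.movep([A[0]-.02,A[1],.22],RD);r.wait(.2);c=r.calibration("wrist");im=r.get_image("wrist")
pickle.dump((im,c),open("v2.pkl","wb"));st("look")
a=cv2.resize(s[110:260,150:400],(400,240),interpolation=cv2.INTER_CUBIC)
W=np.linalg.inv(c["world_from_camera"]);q=W[:3,:3]@np.r_[A,.03]+W[:3,3];q=(c["mtx"]@q/q[2])[:2].astype(int);print(q)
b=cv2.resize(im[q[1]-75:q[1]+75,q[0]-75:q[0]+75],(400,400),interpolation=cv2.INTER_CUBIC)
cv2.imwrite("pics/n.png",np.hstack([np.vstack([a,np.zeros((160,400,3),np.uint8)]),b]))
E
```

```text
released t 13.01 pos [0.3988 0.0297 0.0639] open 0.0848 grip 0.0 F [0.68 0.23 0.13]
look t 15.12 pos [0.4905 0.2065 0.2203] open 0.0849 grip 0.0 F [ 0.33  0.21 -0.11]
[283 194]
```

View pics/n.png

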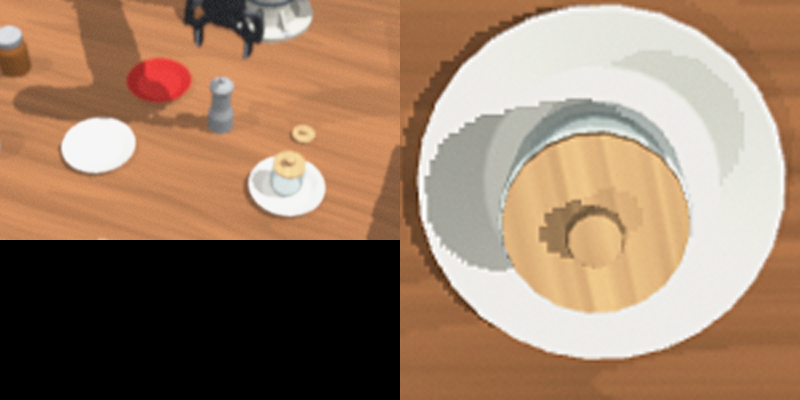

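Left part: the mill stands upright at (220,105) and the white saucer_b is in place. Right part: the lid is centred at (595,225) on the bowl, with the glass edges even on both sides. Next I'll move the bowl.

```bash
sed -i 's/lift\],rate=.2)/lift],rate=.15)/' h.py; python3 - <<'E'
from h import *
pick([.5066,.2058],.025,45,.12)
place(B,.025,.12)
s=r.get_image("scene");cv2.imwrite("pics/s2.png",cv2.resize(s[110:260,150:400],(750,450),interpolation=cv2.INTER_CUBIC))
E
```

```text
at t 16.52 pos [0.5074 0.2063 0.0262] open 0.0851 grip 0.0 F [0.05 0.53 0.02]
gripped t 17.05 pos [0.5074 0.2061 0.0264] open 0.0637 grip 52.6 F [-1.02 -0.49  5.73]
up t 17.6 pos [0.5064 0.2058 0.045 ] open 0.0639 grip 51.8 F [-0.87 -0.1  -3.91]
above t 22.21 pos [ 0.5532 -0.1716  0.0339] open 0.064 grip 51.9 F [-0.35 -0.68 -2.46]
contact True
down t 22.83 pos [ 0.5525 -0.1715  0.0263] open 0.0639 grip 52.6 F [-1.25  1.1   5.81]
```

View pics/s2.png

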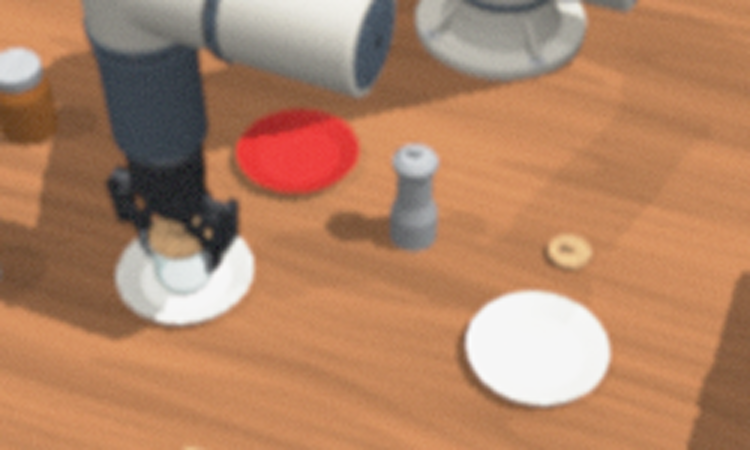

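The bowl, lid on, is at saucer_b's middle (180,270), and the mill is still standing at (413,200). I'll release, then check both saucers from the wrist before moving the mill.

```bash
cat >>h.py <<'E'
def fit(c,pts,z):
    P=plane(c,pts,z)
    for _ in range(6):
        e,R=circ(P);d=np.abs(np.hypot(*(P[:,:2]-e).T)-R);P=P[d<max(.0012,1.5*np.median(d))]
    return e,R
def look(p,lid):
    r.movep([p[0]-.02,p[1],.24],RD);r.wait(.2);c=r.calibration("wrist");im=r.get_image("wrist")
    W=np.linalg.inv(c["world_from_camera"]);q=W[:3,:3]@np.r_[p,.016]+W[:3,3];q=(c["mtx"]@q/q[2])[:2]
    h=cv2.cvtColor(im,cv2.COLOR_BGR2HSV);m=(h[...,1]<75)&(h[...,2]>60)
    yy,xx=np.indices(m.shape);m&=np.hypot(xx-q[0],yy-q[1])<90
    b=max(blobs(m),key=cv2.contourArea);e,R=fit(c,b.reshape(-1,2),.0165);print("saucer",e.round(4),round(R,4))
    if lid:
        ins=cv2.erode(cv2.fillConvexPoly(np.zeros(m.shape,np.uint8),cv2.convexHull(b),1),np.ones((5,5),np.uint8))
        bl=max(blobs((ins>0)&(h[...,1]>75)&(h[...,0]<25)),key=cv2.contourArea);print("lid",fit(c,cv2.convexHull(bl).reshape(-1,2),.0705))
    q=q.astype(int);return e,cv2.resize(im[q[1]-75:q[1]+75,q[0]-75:q[0]+75],(400,400),interpolation=cv2.INTER_CUBIC)
E
python3 - <<'E'
from h import *
r.gripper_to(.085);r.wait(.2);st("released")
r.move_straight([*B,.14],rate=.12)
_,i1=look(B,True);e,i2=look(A,False)
cv2.imwrite("pics/k.png",np.hstack([i1,i2]))
r.movep([*MID,.19],RD)
pick(MID,.064,60,.15)
place(e,.069,.15);print(e)
E
```

```text
released t 23.43 pos [ 0.5512 -0.1712  0.0249] open 0.0849 grip 0.0 F [-0.15 -0.18 -0.74]
saucer [ 0.5526 -0.1714] 0.0712
lid (array([ 0.55150032, -0.17090349]), 0.03113466448561802)
saucer [0.5106 0.2072] 0.0712
at t 28.95 pos [0.4009 0.0303 0.0649] open 0.0851 grip 0.0 F [ 0.26 -0.53  0.98]
gripped t 29.63 pos [0.4005 0.03   0.0646] open 0.0427 grip 54.2 F [-0.96 -0.9   5.83]
up t 30.18 pos [0.3999 0.0301 0.084 ] open 0.0429 grip 55.4 F [ 0.59 -0.15 -2.74]
above t 33.48 pos [0.5111 0.2076 0.0779] open 0.0426 grip 55.4 F [-0.11  0.55 -2.57]
contact True
down t 34.12 pos [0.5105 0.2071 0.0696] open 0.0426 grip 55.2 F [-1.16 -0.12  4.47]
[0.51061247 0.20723995]
```

View pics/k.png

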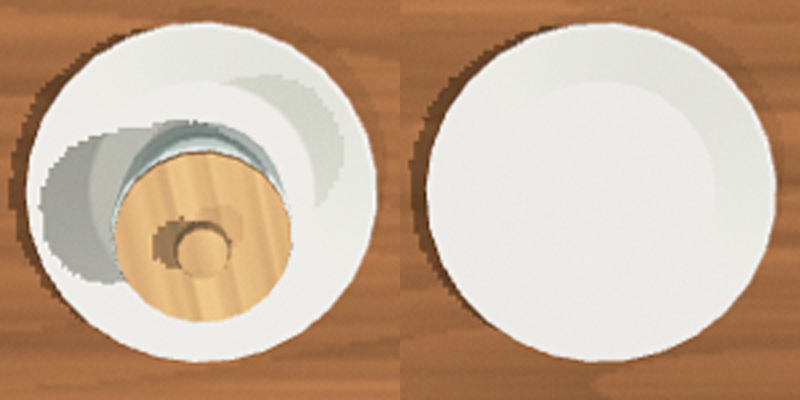

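Bowl with lid (200,235) is 1 mm from saucer_b's centre, and neither saucer has moved. The mill is touching down at saucer_a's centre, so I'll release, retreat and check.

```bash
python3 - <<'E'
from h import *
r.gripper_to(.085);r.wait(.2);st("released")
r.move_straight([*A,.20],rate=.12)
_,i=look(A,False)
r.movep([.35,.03,.3],RD);r.wait(.5);s=r.get_image("scene")
cv2.imwrite("pics/f.png",np.hstack([cv2.resize(s[110:310,100:400],(400,267),interpolation=cv2.INTER_CUBIC),i[:267]]));st("end")
E
```

```text
released t 34.81 pos [0.5094 0.2067 0.0684] open 0.085 grip 0.0 F [0.62 0.06 0.36]
saucer [0.5106 0.2073] 0.0712
end t 38.09 pos [0.3501 0.0301 0.2999] open 0.0849 grip 0.0 F [0.3  0.24 0.29]
```

View pics/f.png

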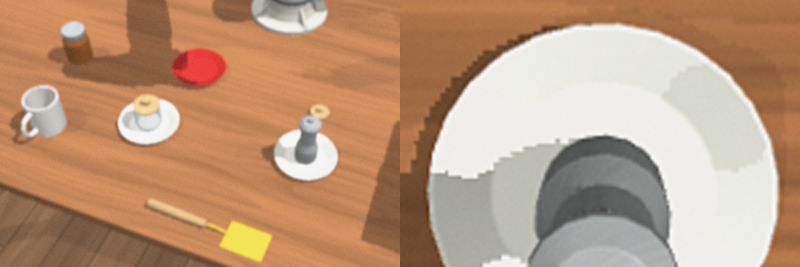

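The mill stands upright mid saucer_a at (308,140), and the bowl with its lid is mid saucer_b at (147,112). The bystanders are unmoved, so I'm handing in.

```bash
python3 -c "
from rig import r
print(r.sign_off())"
```

```text
the job is handed in; nothing more can be done
None
```

The swap is done and handed in at about 38 s: the sugar bowl (lid on) stands in the middle of saucer_b and the pepper mill upright in the middle of saucer_a, the saucers measured where they were and the bystanders look undisturbed.

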